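# Open the push-and-turn cap of a weedkiller canister

## Task

Open the weedkiller canister: press its child-resistant cap down against the spring, turn it anticlockwise while it is held down, lift it off and set it in the shallow metal tray, right way up. Do it by feel and do not force the cap or the thin neck, and leave the other things on the bench where they are.

Things in the scene. Friction and masses are not known exactly. Their poses are not given: they have to be found in the camera images.
- canister: White 3-litre canister, full, in a steel cradle bolted to the bench: it cannot move. Body 110 mm (x) by 200 mm (y), flat shoulder 155 mm above the bench, hoop handle on it from y = 12 to 90 mm, top at 180 mm. Origin: centre of the cradle's underside, on the bench; z up. Neck and cap at x = 0, y = -60 mm. Over 22 N in all between cap and neck (push, pull, side push, twist; spring included) spoils the neck.
- neck (a point): Centre of the neck's mouth (under the closed cap), on the neck's axis, 186 mm above the bench; axes as the canister's. The neck is a thin 33 mm tube with three lugs round it, 43 mm over the lugs. The closed cap has about 1.5 mm of sideways play on it.
- cap: Black push-and-turn cap, 0.1 kg: inner cap 50 mm wide, 33 mm tall, and over it a round ribbed shell to grip, 56 mm wide, 35 mm tall. Origin: centre of the inner cap's lower edge, 169 mm above the bench when closed; z up. The shell (up: 9 to 44 mm above the origin) turns with the inner cap but slides loosely 0 to 8 mm down on it (1.5 N) and stays where left; its height is not in this reading. Gripping may shift it.
- cap_spring (a point): Point on the cap's axis, 30 mm above its origin, where its spring bears. Once the shell's play is taken up the inner cap goes down against the spring: about 4 N to start, 2 N more per mm. Its lugs leave the locking notches when it is pressed 3.5 mm or more (about 11 N); at 4.3 mm (about 13 N) it meets a hard stop.
- cap_lugs (a point): Centre of the cap's three inner lugs, 2 mm above its origin. Held down, the cap turns anticlockwise seen from above (+z); it is free 54 to 86 degrees from the middle of its locked position (aim for 70; hard stop at 86) and then lifts straight off. Closed, it has 6 degrees of play either way. Not pressed far enough, or turned clockwise, it stays locked.
- tray: Shallow square tray of bare aluminium, 170 by 170 mm outside, walls 3 mm thick and 20 mm high, fixed to the bench. Origin: centre of its underside, on the bench; inner floor 3 mm above it; axes along its sides.
- spray_bottle: Bystander: round trigger spray bottle, 80 mm wide, 222 mm tall. Origin: centre of its underside.
- screw_jar: Bystander: glass jar, 68 mm wide, 85 mm tall. Origin: centre of its underside.
- stain_tin: Bystander: round tin, 90 mm wide, 103 mm tall. Origin: centre of its underside.
- tape_roll: Bystander: roll of tape lying flat, 90 mm wide, 45 mm tall. Origin: centre of its underside.
- wrench: Bystander: spanner lying flat along its own x, 170 mm long. Origin: under its middle.
Not all that is in view belongs to the job. Several things have the shape of the cap; the one meant has the colours described above.

How it is judged (in metres and radians):
On the way:
1. the cap is released from the neck and lifted clear of it, upright (z of cap in the frame of canister above 0.195 m and angle between cap's own z axis and vertical below 0.4 rad and horizontal distance between cap and neck below 0.1 m), for 0.05 s.
At the end, for the whole second after the job is handed in: The cap lies at rest in the tray (its axis within 62 mm of the tray's centre along both sides), flat on the tray's floor and right way up (within 0.12 rad), and is let go (x of cap in the frame of tray between -0.062 and 0.062 m and y of cap in the frame of tray between -0.062 and 0.062 m and z of cap in the frame of tray between -0.002 and 0.008 m and angle between cap's own z axis and vertical below 0.12 rad and linear speed of cap below 0.02 m/s); the robot touches nothing.
It fails at once if the cap is forced: more than 22 N in all between the cap and the canister (contact force between cap and canister above 22 N).
It fails at once if a bystander (spray bottle, jar, tin, tape roll or spanner) is shifted by more than 30 mm or knocked over (distance of any of spray_bottle, screw_jar, stain_tin, tape_roll, wrench from where it was at the start of the episode above 0.03 m or angle between any of spray_bottle, screw_jar, stain_tin, tape_roll, wrench's own z axis and vertical above 0.5 rad).
It also fails if it takes over 58 s, if anything falls off the work surface, if the arm or the gripper's body presses on something with over 40 N, if the wrist force passes 120 N, or if a joint passes its speed limit or range.

## Robot

A 6-joint arm with a two-finger parallel gripper is mounted at the origin on the work surface. World frame = base frame: x ahead of the robot, y to its left, z up, the work surface at z = 0. Lengths are in mm, angles in rad, forces in N, time in s.
With the tool pointing down it reaches from about 300 to 775 mm from the base axis. Payload 14.6 kg.
Tool frame: the origin (TCP) lies on the front face of the gripper's body, between the roots of the fingers; the fingertips stand 97 mm ahead of it and the grasp point (between the pads) lies 78 mm ahead of it; z points along the fingers, y is the direction in which the jaws open and shut (so a half turn about z gives the same grasp; the last joint's range is limited). The gripper opens to 94 mm and grips with 3 to 60 N. Pads are 16 mm wide; open, the fingers measure 119 mm over their backs; the gripper's body (75 mm by 177 mm) begins 78 mm behind the grasp point.
Start: joints at [-1.173, 0.3, 1.521, -0, 1.321, -0.067], TCP at [246.526, -491.645, 302.646] pointing down, gripper open.
Joint ranges: [-3.03, 3.03], [-0.79, 2.21], [0.23, 2.52], [-1.04, 4.18], [0, 3.07], [-2.55, 2.55]. Speed limits (rad/s): [2.22, 2.22, 2.57, 3.14, 3.14, 3.14].

## Interface

Orientations are given as [roll, pitch, yaw] about the fixed x, y, z axes, in that order (R = Rz(yaw) Ry(pitch) Rx(roll)).
In Python, from cell import manip, eyes, finder gives the robot as it stands.
- The arm moves only by the tool drive_tool, never from a script. Its argument "rows" is a list of rows, each an object with "offset": the shift along the tool's x, y, z in mm, a list of three; "spin": the turn about the tool's z in degrees; "jaw": the finger opening in mm, from 0 to 94. In form: [{"offset": [dx, dy, dz], "spin": spin, "jaw": jaw}, ...]. A call has 1 to 20 rows; each row shifts and turns the commanded pose from where the row before left it, along the tool's axes as they then stand; what a row does not reach is not made up. A row lasts 1/10 s, in which the tool goes at most 50 mm and 8.59 degrees, less where a joint would pass 70% of its speed; a pose out of reach is approached as far as the arm can. A call is refused whole if a number of a shift passes 50 or a number of a turn 8.59, either way. A call with a gripper value outside its range is refused whole. The fingers move at their own pace and stop on an object; "force" is the grip in N (left out, the last holds). Time passes only in rows, so rows that do not move let the fingers close. It gives the time, the measured TCP pose, the force and the opening at its end, in the units of the state.
- manip.read_state(): the state, without advancing time (a new reading comes with each control period).
- eyes.camera(name): name is "scene" or "top"; returns a dict with "color" (480x640x3 uint8, blue, green, red), "depth" (480x640 float32, mm along the optical axis (not along the pixel's ray), 0 where there is no reading), "vfov" (degrees; the focal length in pixels is half the picture's height over the tangent of half this angle, whatever the lens; pixels are square), "cx", "cy" (the principal point, pixels), "rvec" (rotation vector, rad) and "tvec" (3), from world to camera coordinates, as OpenCV has them. Camera axes: x right, y down, z forward; pixel columns grow to the right and rows downward; lengths in mm; the calibration is good to about 2 mm. A picture is of the moment at which its call begins.
- manip.sign_off(): hands the job in, once; it reports no verdict.
Trained networks look in the newest picture that a camera, given by its name, has taken for a name from the list of things; names that differ only in an ending like _2 or _b are one class to them, and where a whole thing is asked for, a point or a joint stands for the part that bears it (a point fixed in the world has none). Each returns a list of dicts, best first, with "p" (0 to 1); they miss things now and then, are a little off and sometimes report something else, mostly with a low value. They report only what shows in the picture. A call takes as long as a camera call. They do not tell look-alikes from the thing itself.
- finder.find_in(camera, target): "uv" ([column, row] in pixels, amid what is visible of it).
The state is a dict: "clock": time; "joints": joint angles; "qd": joint speeds; "effort": joint torques, N m; "eef_pos": TCP position; "eef_rot": TCP orientation; "wrist_force": force on the tool from outside, world axes, zero at the start; "moment": the same for the moment, N m; "finger_gap": finger opening in mm.
Only numpy, scipy, OpenCV 4.12 (cv2) and the standard library are available. Lean on these libraries where they do the work, as an engineer would, in place of code of your own. Each camera call takes 0.05 s, during which the arm holds its last target. There are 200 camera calls.

## Working session

There is one attempt and no reset: what is moved stays moved. The work goes in short steps, Python scripts to look and compute and a tool call to move; the robot and the scene stay as the last step left them, time stands still between calls to the robot, and variables do not carry over. Pictures are saved under pics/ and viewed, about 8 in all and at most 12, crops included, and the job is handed in when it is done.

Besides the shell and the picture viewer there is one more tool, called after "Emit:" by a JSON object that holds its "op" and its "data", one argument or row to a line. drive_tool: Moves the arm, as the interface text tells. Its arguments: {"type":"object","properties":{"rows":{"type":"array","items":{"type":"object","properties":{"offset":{"type":"array","items":{"type":"number"}},"spin":{"type":"number"},"jaw":{"type":"number"}}}},"force":{"type":"number"}},"required":["rows"]}

```bash
mkdir -p pics; cat > h.py <<'E'
import numpy as np, cv2
from cell import manip, eyes, finder
def cam(n):
    c=eyes.camera(n); c['f']=240/np.tan(np.radians(c['vfov'])/2)
    c['R']=cv2.Rodrigues(np.array(c['rvec'],float))[0]; c['t']=np.array(c['tvec'],float).ravel(); return c
def cloud(c):
    v,u=np.mgrid[0:480,0:640]; d=c['depth']
    P=np.stack([(u-c['cx'])/c['f']*d,(v-c['cy'])/c['f']*d,d],-1)
    W=(P-c['t'])@c['R']; W[d<=0]=np.nan; return W
E
python3 - <<'E'
from h import *
print(manip.read_state())
for n in ['scene','top']:
    c=cam(n); cv2.imwrite(f'pics/{n}0.png',c['color']); W=cloud(c); np.save(n+'W.npy',W); np.save(n+'C.npy',c['color'])
    print(n,'campos',-c['R'].T@c['t'],c['f'])
    for t in ['canister','cap','tray','spray_bottle','screw_jar','stain_tin','tape_roll','wrench']:
        for r in finder.find_in(n,t)[:5]:
            u,v=map(int,r['uv']); print(t,round(r['p'],2),u,v,np.round(W[v,u]))
E
```

```text
{'clock': 0.0, 'joints': array([-1.17261642e+00,  3.00521709e-01,  1.52157206e+00,  2.24771274e-05,
        1.32069140e+00, -6.66157049e-02]), 'qd': array([ 0.00083909, -0.00174121,  0.00030275, -0.00063114, -0.00068949,
        0.00020299]), 'effort': array([-1.46922888e-03, -5.31807911e+01, -3.52732265e+01,  7.07803736e-02,
        2.43907532e-02, -9.39868983e-05]), 'eef_pos': array([ 246.46992461, -491.52459316,  302.06231509]), 'eef_rot': array([-3.14040423e+00, -1.01104233e-04,  4.64789971e-01]), 'wrist_force': array([ 0.69337415, -0.32882532, -0.2385219 ]), 'moment': array([ 0.00893978, -0.04950596,  0.03034118]), 'finger_gap': 93.7133980747633}
scene campos [924.04795298 695.31152966 949.36861318] 547.9683352980969
canister 0.97 291 198 [ 597. -107.  151.]
cap 0.87 210 215 [ 749. -243.   48.]
cap 0.8 232 236 [ 725. -163.   40.]
cap 0.79 331 167 [ 412. -275.   42.]
cap 0.68 269 141 [ 586. -242.  207.]
tray 0.6 367 331 [565. 179.   4.]
tray 0.42 289 198 [ 601. -109.  150.]
spray_bottle 0.79 265 265 [716.  28. 134.]
screw_jar 0.83 395 425 [646. 401.  85.]
stain_tin 0.72 237 165 [ 638. -346.   82.]
tape_roll 0.63 315 265 [582. -27.   4.]
wrench 0.65 371 253 [451.  -0.   5.]
top campos [ 481.70236106   14.61837996 1224.51761886] 496.70691366607
canister 0.66 405 253 [ 548. -179.  158.]
cap 0.97 448 240 [ 573. -259.  212.]
cap 0.76 394 187 [ 715. -174.   42.]
cap 0.66 434 316 [ 407. -269.   42.]
cap 0.56 426 179 [ 735. -251.   46.]
tray 0.77 245 244 [574. 188.  -1.]
spray_bottle 0.97 326 183 [690.  -6. 200.]
screw_jar 0.61 162 215 [632. 367.  86.]
stain_tin 0.77 483 226 [ 616. -368.  104.]
tape_roll 0.8 325 225 [624.  -9.   2.]
tape_roll 0.57 446 237 [ 579. -254.  213.]
wrench 0.94 321 294 [455.  -1.   4.]
wrench 0.36 483 224 [ 621. -369.  104.]
```

View pics/scene0.png

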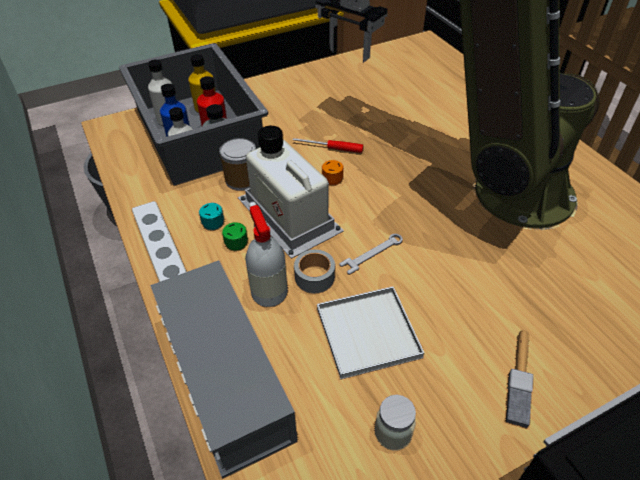

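View pics/top0.png

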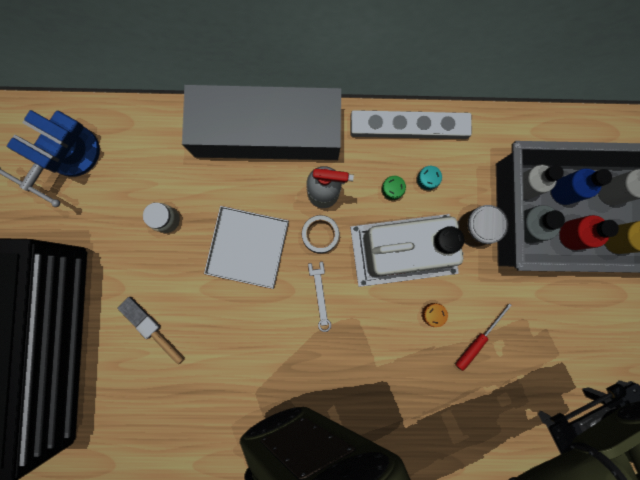

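```bash
python3 - <<'E'
from h import *
C=np.load('topC.npy'); a=cv2.resize(C[200:290,400:500],None,fx=6,fy=6)
S=np.load('sceneC.npy'); b=cv2.resize(S[105:195,225:325],None,fx=6,fy=6)
cv2.imwrite('pics/crop1.png',cv2.resize(np.hstack([a,b]),(800,360)))
for n in['top','scene']:
    W=np.load(n+'W.npy'); C=np.load(n+'C.npy')
    m=(abs(W[...,0]-575)<60)&(abs(W[...,1]+257)<60)&(W[...,2]>192)
    P=W[m]; dark=C[m].max(1)<90
    print(n,len(P),np.nanpercentile(P,[2,50,98],axis=0).round(1))
    top=P[P[:,2]>203]; print('toponly',len(top),np.percentile(top,[1,50,99],axis=0).round(1), cv2.minEnclosingCircle(top[:,:2].astype(np.float32)))
# canister shoulder orientation
W=np.load('topW.npy'); m=(abs(W[...,2]-155)<5)&(abs(W[...,0]-570)<130)&(abs(W[...,1]+200)<140)
k=cv2.morphologyEx(m.astype(np.uint8),cv2.MORPH_OPEN,np.ones((3,3)))>0
print('shoulder',cv2.minAreaRect(W[k][:,:2].astype(np.float32)))
m=(abs(W[...,2]-20)<6)&(abs(W[...,0]-574)<130)&(abs(W[...,1]-188)<130)
print('tray',cv2.minAreaRect(W[m][:,:2].astype(np.float32)), np.isnan(W).sum())
E
```

```text
top 610 [[ 548.7 -288.1  197.2]
 [ 573.5 -261.9  211.1]
 [ 599.8 -237.7  215. ]]
toponly 585 [[ 548.3 -290.2  204.2]
 [ 573.6 -262.7  211.1]
 [ 600.3 -237.1  215.5]] ((575.0015869140625, -264.3267517089844), 29.106616973876953)
scene 445 [[ 548.8 -286.6  193.1]
 [ 577.  -254.3  210.7]
 [ 600.1 -236.6  215.3]]
toponly 348 [[ 548.1 -288.9  203.3]
 [ 575.9 -258.4  211.7]
 [ 600.  -235.9  215.5]] ((573.3818969726562, -262.8872375488281), 29.167375564575195)
shoulder ((565.91943359375, -204.07415771484375), (100.25446319580078, 192.07516479492188), 8.334983825683594)
tray ((566.6107788085938, 182.8269500732422), (171.12103271484375, 170.0917205810547), 78.73561096191406) 3657
```

View pics/crop1.png

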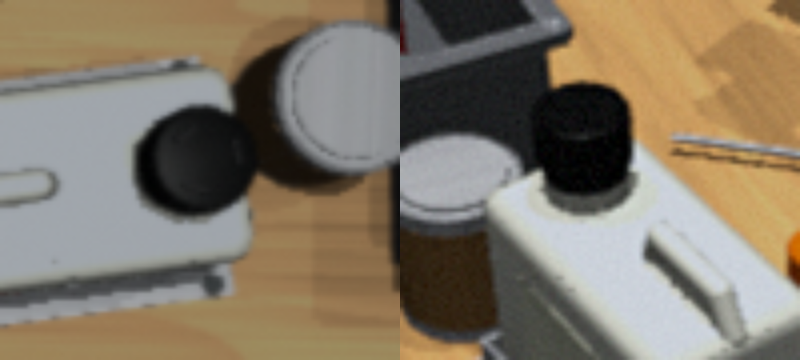

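The target is the black cap on the canister at top (448,240). Look-alikes lying on the bench are green (394,187), teal (430,179) and orange (434,316). The crop confirms the choice: black, ribbed, on the neck at about (574.5, -263.4) with its top at z≈212. The tray is at about (567, 183). I'll move above the cap now.

Emit:
{"op": "drive_tool", "data": {
  "rows": [
    {"offset":[0,0,-20],"spin":0,"jaw":94},
    {"offset":[0,0,-20],"spin":0,"jaw":94},
    {"offset":[26,-4,-10],"spin":0,"jaw":94},
    {"offset":[26,-4,0],"spin":0,"jaw":94},
    {"offset":[26,-4,0],"spin":0,"jaw":94},
    {"offset":[26,-4,0],"spin":0,"jaw":94},
    {"offset":[26,-4,0],"spin":0,"jaw":94},
    {"offset":[26,-4,0],"spin":0,"jaw":94},
    {"offset":[26,-4,0],"spin":0,"jaw":94},
    {"offset":[26,-4,0],"spin":0,"jaw":94},
    {"offset":[26,-4,0],"spin":0,"jaw":94},
    {"offset":[26,-4,0],"spin":0,"jaw":94},
    {"offset":[26,-4,0],"spin":0,"jaw":94},
    {"offset":[26,-4,0],"spin":0,"jaw":94},
    {"offset":[26,-4,0],"spin":0,"jaw":94},
    {"offset":[26,-4,0],"spin":0,"jaw":94},
    {"offset":[31,-1,0],"spin":0,"jaw":94},
    {"offset":[0,0,0],"spin":0,"jaw":94},
    {"offset":[0,0,0],"spin":0,"jaw":94}
  ],
  "force": 3
}}

```text
clock: 2.8
eef_pos: [574.2, -263.4, 352.2]
eef_rot: [-3.141, 0.0, 0.466]
wrist_force: [-0.7, -0.7, 0.4]
finger_gap: 93.9
```

```bash
python3 - <<'E'
from h import *
s=manip.read_state()
p=s['eef_pos'];y=s['eef_rot'][2];d=np.array([574.5,-263.4])-p[:2]
print(s['clock'],p,s['eef_rot'],s['wrist_force'],s['joints'])
print('tool dx,dy',d@[np.cos(y),np.sin(y)],d@[np.sin(y),-np.cos(y)])
c=cam('scene'); cv2.imwrite('pics/s1.png',cv2.resize(c['color'][60:220,180:380],(800,640))[:600])
E
```

```text
2.8 [ 574.18135374 -263.43777314  352.22977242] [-3.14115535e+00  4.92167582e-04  4.65699817e-01] [-0.73008744 -0.67607474  0.4395372 ] [-4.88080442e-01  4.58802918e-01  1.19049154e+00 -1.48839426e-04
  1.49293964e+00  6.17027799e-01]
tool dx,dy 0.30167479135208763 0.10933694518036506
```

Emit:
{"op": "drive_tool", "data": {
  "rows": [
    {"offset":[0,0,13],"spin":0,"jaw":94},
    {"offset":[0,0,13],"spin":0,"jaw":94},
    {"offset":[0,0,13],"spin":0,"jaw":94},
    {"offset":[0,0,13],"spin":0,"jaw":94},
    {"offset":[0,0,13],"spin":0,"jaw":94},
    {"offset":[0,0,9],"spin":0,"jaw":94},
    {"offset":[0,0,4],"spin":0,"jaw":94},
    {"offset":[0,0,0],"spin":0,"jaw":80},
    {"offset":[0,0,0],"spin":0,"jaw":70},
    {"offset":[0,0,0],"spin":0,"jaw":64},
    {"offset":[0,0,0],"spin":0,"jaw":60},
    {"offset":[0,0,0],"spin":0,"jaw":58}
  ],
  "force": 3
}}

```text
clock: 4.05
eef_pos: [574.2, -263.9, 275.0]
eef_rot: [3.14, -0.0, 0.465]
wrist_force: [2.0, -4.9, -1.0]
finger_gap: 59.4
```

```bash
python3 - <<'E'
from h import *
c=cam('scene'); cv2.imwrite('pics/s2.png',cv2.resize(c['color'][60:210,180:380],(800,600)))
E
```

```text
(no output)
```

View pics/s2.png

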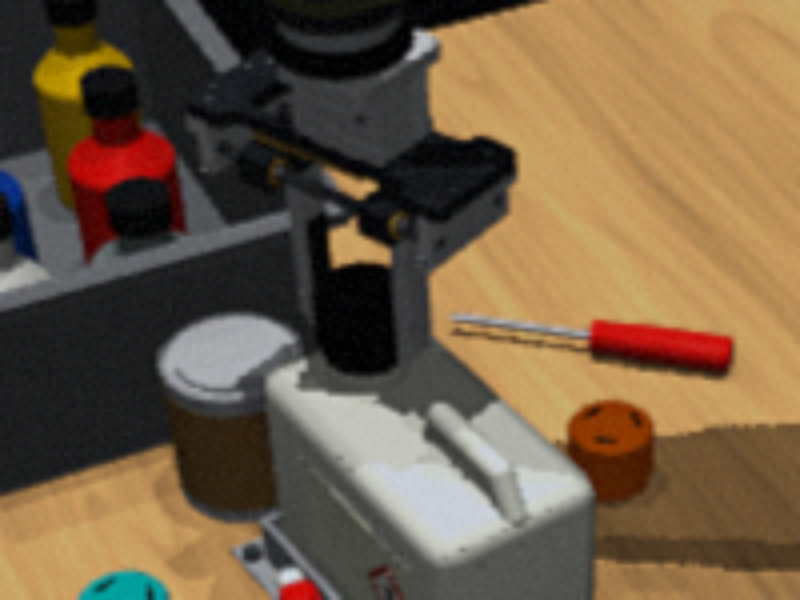

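The fingers straddle the black cap (pixel 360,320) and sit clear of the handle. The side reading is about +5 N along tool y, so I'll shift that way.

Emit:
{"op": "drive_tool", "data": {
  "rows": [
    {"offset":[0,1,0],"spin":0,"jaw":60},
    {"offset":[0,0.5,0],"spin":0,"jaw":60},
    {"offset":[0,0.5,0],"spin":0,"jaw":60},
    {"offset":[0,0,0],"spin":0,"jaw":60},
    {"offset":[0,0,0],"spin":0,"jaw":60}
  ]
}}

```text
clock: 4.6
eef_pos: [575.0, -265.4, 274.6]
eef_rot: [-3.141, 0.0, 0.465]
wrist_force: [0.1, 0.6, 0.1]
finger_gap: 60.0
```

Emit:
{"op": "drive_tool", "data": {
  "rows": [
    {"offset":[0,0,0],"spin":0,"jaw":58},
    {"offset":[0,0,0],"spin":0,"jaw":57},
    {"offset":[0,0,0],"spin":0,"jaw":57}
  ]
}}

```text
clock: 4.9
eef_pos: [575.0, -265.4, 274.7]
eef_rot: [-3.142, -0.0, 0.465]
wrist_force: [0.3, 0.3, 0.1]
finger_gap: 57.0
```

Emit:
{"op": "drive_tool", "data": {
  "rows": [
    {"offset":[0,0,0],"spin":0,"jaw":56},
    {"offset":[0,0,0],"spin":0,"jaw":55},
    {"offset":[0,0,0],"spin":0,"jaw":50},
    {"offset":[0,0,0],"spin":0,"jaw":50}
  ],
  "force": 5
}}

```text
clock: 5.3
eef_pos: [575.0, -265.6, 274.7]
eef_rot: [3.141, -0.0, 0.465]
wrist_force: [1.9, -3.1, -1.4]
finger_gap: 55.9
```

Emit:
{"op": "drive_tool", "data": {
  "rows": [
    {"offset":[0,0.5,0],"spin":0,"jaw":50},
    {"offset":[0,0.5,0],"spin":0,"jaw":50},
    {"offset":[0,0,0],"spin":0,"jaw":50},
    {"offset":[0,0,0],"spin":0,"jaw":50}
  ],
  "force": 5
}}

```text
clock: 5.7
eef_pos: [575.3, -265.9, 274.5]
eef_rot: [-3.14, 0.0, 0.465]
wrist_force: [-2.4, 4.4, 1.0]
finger_gap: 55.6
```

Emit:
{"op": "drive_tool", "data": {
  "rows": [
    {"offset":[0,-0.3,0],"spin":0,"jaw":50},
    {"offset":[0,-0.3,0],"spin":0,"jaw":50},
    {"offset":[0,0,0],"spin":0,"jaw":50},
    {"offset":[0,0,0],"spin":0,"jaw":50}
  ],
  "force": 15
}}

```text
clock: 6.1
eef_pos: [575.1, -265.8, 274.5]
eef_rot: [-3.141, 0.0, 0.465]
wrist_force: [-0.8, 3.0, -0.5]
finger_gap: 55.8
```

Emit:
{"op": "drive_tool", "data": {
  "rows": [
    {"offset":[0,-0.4,0],"spin":0,"jaw":50},
    {"offset":[0,0,0],"spin":0,"jaw":50},
    {"offset":[0,0,0],"spin":0,"jaw":50}
  ],
  "force": 30
}}

```text
clock: 6.4
eef_pos: [575.0, -265.6, 274.7]
eef_rot: [3.141, -0.0, 0.465]
wrist_force: [1.9, -1.8, -2.5]
finger_gap: 55.7
```

Emit:
{"op": "drive_tool", "data": {
  "rows": [
    {"offset":[0,0.1,1],"spin":0,"jaw":50},
    {"offset":[0,0,1],"spin":0,"jaw":50},
    {"offset":[0,0,1],"spin":0,"jaw":50},
    {"offset":[0,0,1],"spin":0,"jaw":50},
    {"offset":[0,0,0],"spin":0,"jaw":50},
    {"offset":[0,0,0],"spin":0,"jaw":50}
  ],
  "force": 40
}}

```text
clock: 7.0
eef_pos: [575.1, -265.6, 270.6]
eef_rot: [3.141, -0.0, 0.465]
wrist_force: [1.4, -3.5, -0.6]
finger_gap: 55.5
```

Emit:
{"op": "drive_tool", "data": {
  "rows": [
    {"offset":[0,0.2,1],"spin":0,"jaw":50},
    {"offset":[0,0,1],"spin":0,"jaw":50},
    {"offset":[0,0,1],"spin":0,"jaw":50},
    {"offset":[0,0,0],"spin":0,"jaw":50},
    {"offset":[0,0,0],"spin":0,"jaw":50}
  ]
}}

```text
clock: 7.5
eef_pos: [575.1, -265.7, 267.5]
eef_rot: [-3.141, 0.0, 0.465]
wrist_force: [1.8, -1.8, -0.3]
finger_gap: 55.3
```

Emit:
{"op": "drive_tool", "data": {
  "rows": [
    {"offset":[0,0,0.7],"spin":0,"jaw":50},
    {"offset":[0,0,0.7],"spin":0,"jaw":50},
    {"offset":[0,0,0.6],"spin":0,"jaw":50},
    {"offset":[0,0,0],"spin":0,"jaw":50},
    {"offset":[0,0,0],"spin":0,"jaw":50}
  ]
}}

```text
clock: 8.0
eef_pos: [575.1, -265.7, 266.3]
eef_rot: [3.141, -0.0, 0.465]
wrist_force: [-1.3, -1.1, 6.4]
finger_gap: 55.7
```

Emit:
{"op": "drive_tool", "data": {
  "rows": [
    {"offset":[0,0,0.7],"spin":0,"jaw":50},
    {"offset":[0,0,0.7],"spin":0,"jaw":50},
    {"offset":[0,0,0.6],"spin":0,"jaw":50},
    {"offset":[0,0,0],"spin":0,"jaw":50},
    {"offset":[0,0,0],"spin":0,"jaw":50}
  ]
}}

```text
clock: 8.5
eef_pos: [575.1, -265.7, 264.7]
eef_rot: [3.141, -0.001, 0.465]
wrist_force: [-2.4, 0.8, 9.1]
finger_gap: 55.4
```

```bash
python3 - <<'E'
from h import *
f=[]
for i in range(6):
    eyes.camera('top'); s=manip.read_state(); f.append(np.r_[s['wrist_force'],s['eef_pos']])
print(np.mean(f,0).round(2),np.std(f,0).round(2))
E
```

```text
[-2.7000e+00  3.5000e-01  9.4200e+00  5.7512e+02 -2.6567e+02  2.6473e+02] [0.89 0.47 0.24 0.01 0.01 0.01]
```

Emit:
{"op": "drive_tool", "data": {
  "rows": [
    {"offset":[-0.2,-0.1,0.5],"spin":0,"jaw":50},
    {"offset":[0,0,0.5],"spin":0,"jaw":50},
    {"offset":[0,0,0.5],"spin":0,"jaw":50},
    {"offset":[0,0,0],"spin":0,"jaw":50},
    {"offset":[0,0,0],"spin":0,"jaw":50}
  ]
}}

```text
clock: 9.3
eef_pos: [575.0, -265.7, 263.6]
eef_rot: [3.14, -0.001, 0.465]
wrist_force: [-2.2, 0.5, 11.7]
finger_gap: 55.3
```

```bash
cat > f.py <<'E'
from h import *
f=[]
for i in range(4):
    eyes.camera('top'); s=manip.read_state(); f.append(np.r_[s['wrist_force'],s['moment'],s['eef_pos'],s['eef_rot'][2],s['joints'][5]])
print(np.mean(f,0).round(2),s['finger_gap'],s['clock'])
E
python3 f.py
```

```text
[-2.2200e+00  7.9000e-01  1.1930e+01  1.6000e-01  4.5000e-01  0.0000e+00
  5.7504e+02 -2.6566e+02  2.6361e+02  4.6000e-01  6.2000e-01] 55.396310623243 9.5
```

Emit:
{"op": "drive_tool", "data": {
  "rows": [
    {"offset":[0,0,0.1],"spin":-2.5,"jaw":50},
    {"offset":[0,0,0],"spin":-2.5,"jaw":50},
    {"offset":[0,0,0],"spin":-2.5,"jaw":50},
    {"offset":[0,0,0],"spin":-2.5,"jaw":50},
    {"offset":[0,0,0],"spin":0,"jaw":50}
  ]
}}

```text
clock: 10.0
eef_pos: [575.2, -265.7, 263.6]
eef_rot: [3.139, -0.001, 0.641]
wrist_force: [0.1, -0.1, 11.3]
finger_gap: 55.8
```

```bash
python3 f.py
```

```text
[-8.1000e-01  2.6000e-01  1.1670e+01  7.0000e-02  2.0000e-01 -5.0000e-02
  5.7518e+02 -2.6570e+02  2.6362e+02  6.4000e-01  4.4000e-01] 55.15498656869497 10.2
```

Emit:
{"op": "drive_tool", "data": {
  "rows": [
    {"offset":[0,0,0],"spin":-2.5,"jaw":50},
    {"offset":[0,0,0],"spin":-2.5,"jaw":50},
    {"offset":[0,0,0],"spin":-2.5,"jaw":50},
    {"offset":[0,0,0],"spin":-2.5,"jaw":50},
    {"offset":[0,0,0],"spin":-2.5,"jaw":50},
    {"offset":[0,0,0],"spin":-2.5,"jaw":50},
    {"offset":[0,0,0],"spin":0,"jaw":50}
  ]
}}

```text
clock: 10.9
eef_pos: [575.2, -265.7, 263.6]
eef_rot: [3.139, -0.001, 0.903]
wrist_force: [-0.7, 0.3, 13.1]
finger_gap: 55.1
```

```bash
python3 f.py
```

```text
[-7.2000e-01  4.0000e-01  1.1450e+01  5.0000e-02  7.0000e-02 -3.0000e-02
  5.7522e+02 -2.6572e+02  2.6365e+02  9.0000e-01  1.8000e-01] 55.23414812018417 11.1
```

Emit:
{"op": "drive_tool", "data": {
  "rows": [
    {"offset":[0,0,0],"spin":-3,"jaw":50},
    {"offset":[0,0,0],"spin":-3,"jaw":50},
    {"offset":[0,0,0],"spin":-3,"jaw":50},
    {"offset":[0,0,0],"spin":-3,"jaw":50},
    {"offset":[0,0,0],"spin":-3,"jaw":50},
    {"offset":[0,0,0],"spin":-3,"jaw":50},
    {"offset":[0,0,0],"spin":-3,"jaw":50},
    {"offset":[0,0,0],"spin":0,"jaw":50}
  ]
}}

```text
clock: 11.9
eef_pos: [575.2, -265.7, 263.6]
eef_rot: [3.139, 0.0, 1.27]
wrist_force: [-0.7, 0.4, 11.6]
finger_gap: 55.5
```

```bash
python3 f.py
```

```text
[-2.9000e-01  1.5000e-01  1.1710e+01 -0.0000e+00  5.0000e-02 -2.0000e-02
  5.7522e+02 -2.6571e+02  2.6365e+02  1.2700e+00 -1.9000e-01] 55.59449901876894 12.1
```

Emit:
{"op": "drive_tool", "data": {
  "rows": [
    {"offset":[0,0,0],"spin":-3,"jaw":50},
    {"offset":[0,0,0],"spin":-3,"jaw":50},
    {"offset":[0,0,0],"spin":-3,"jaw":50},
    {"offset":[0,0,0],"spin":-3,"jaw":50},
    {"offset":[0,0,0],"spin":-3,"jaw":50},
    {"offset":[0,0,0],"spin":-3,"jaw":50},
    {"offset":[0,0,0],"spin":-3,"jaw":50},
    {"offset":[0,0,0],"spin":-3,"jaw":50},
    {"offset":[0,0,0],"spin":0,"jaw":50}
  ]
}}

```text
clock: 13.0
eef_pos: [575.2, -265.7, 263.7]
eef_rot: [3.139, 0.001, 1.688]
wrist_force: [-0.6, -0.0, 11.1]
finger_gap: 55.0
```

```bash
python3 f.py
```

```text
[-5.6000e-01  3.9000e-01  1.1340e+01 -3.0000e-02  4.0000e-02 -1.0000e-02
  5.7522e+02 -2.6575e+02  2.6366e+02  1.6900e+00 -6.1000e-01] 55.33152281002626 13.2
```

Emit:
{"op": "drive_tool", "data": {
  "rows": [
    {"offset":[0,0,-1],"spin":0,"jaw":50},
    {"offset":[0,0,-1.5],"spin":0,"jaw":50},
    {"offset":[0,0,-1.5],"spin":0,"jaw":50},
    {"offset":[0,0,-1.5],"spin":0,"jaw":50},
    {"offset":[0,0,-1.5],"spin":0,"jaw":50},
    {"offset":[0,0,-1.5],"spin":0,"jaw":50},
    {"offset":[0,0,-1.5],"spin":0,"jaw":50},
    {"offset":[0,0,0],"spin":0,"jaw":50}
  ]
}}

```text
clock: 14.0
eef_pos: [574.8, -265.6, 272.0]
eef_rot: [-3.141, -0.0, 1.687]
wrist_force: [-0.5, 0.6, -0.3]
finger_gap: 55.8
```

```bash
python3 f.py
```

```text
[-3.8000e-01 -4.0000e-02 -9.0000e-01 -4.0000e-02 -6.0000e-02  0.0000e+00
  5.7483e+02 -2.6567e+02  2.7185e+02  1.6900e+00 -6.1000e-01] 55.56353588985056 14.2
```

Emit:
{"op": "drive_tool", "data": {
  "rows": [
    {"offset":[0,0,-1],"spin":0,"jaw":50},
    {"offset":[0,0,-1],"spin":0,"jaw":50},
    {"offset":[0,0,-1],"spin":0,"jaw":50},
    {"offset":[0,0,-1],"spin":0,"jaw":50},
    {"offset":[0,0,0],"spin":0,"jaw":50}
  ]
}}

```text
clock: 14.7
eef_pos: [574.9, -265.7, 276.3]
eef_rot: [3.141, 0.0, 1.687]
wrist_force: [0.1, -0.9, -0.8]
finger_gap: 55.6
```

```bash
python3 f.py
```

```text
[-5.0000e-02  2.6000e-01 -8.6000e-01 -1.0000e-02 -7.0000e-02 -0.0000e+00
  5.7488e+02 -2.6569e+02  2.7607e+02  1.6900e+00 -6.1000e-01] 55.59356534606294 14.9
```

Emit:
{"op": "drive_tool", "data": {
  "rows": [
    {"offset":[0,0,-1],"spin":0,"jaw":50},
    {"offset":[0,0,-1],"spin":0,"jaw":50},
    {"offset":[0,0,-1],"spin":0,"jaw":50},
    {"offset":[0,0,-1],"spin":0,"jaw":50},
    {"offset":[0,0,-1],"spin":0,"jaw":50}
  ]
}}

```text
clock: 15.4
eef_pos: [574.9, -265.7, 281.1]
eef_rot: [3.142, -0.0, 1.687]
wrist_force: [0.3, 0.0, -0.8]
finger_gap: 55.5
```

```bash
python3 f.py
```

```text
[-1.8000e-01 -3.2000e-01 -5.3000e-01 -0.0000e+00 -8.0000e-02  1.0000e-02
  5.7489e+02 -2.6571e+02  2.8119e+02  1.6900e+00 -6.1000e-01] 55.24105453402826 15.6
```

Emit:
{"op": "drive_tool", "data": {
  "rows": [
    {"offset":[0,0,-2],"spin":0,"jaw":50},
    {"offset":[0,0,-2],"spin":0,"jaw":50},
    {"offset":[0,0,-3],"spin":0,"jaw":50},
    {"offset":[0,0,-3],"spin":0,"jaw":50},
    {"offset":[0,0,0],"spin":0,"jaw":50}
  ]
}}

```text
clock: 16.1
eef_pos: [575.0, -265.7, 291.7]
eef_rot: [3.141, 0.0, 1.687]
wrist_force: [-0.1, -0.3, -0.8]
finger_gap: 55.6
```

```bash
python3 f.py
```

```text
[ 2.6000e-01  2.4000e-01 -8.5000e-01 -2.0000e-02 -8.0000e-02  1.0000e-02
  5.7487e+02 -2.6569e+02  2.9109e+02  1.6900e+00 -6.1000e-01] 55.80787159954632 16.3
```

Emit:
{"op": "drive_tool", "data": {
  "rows": [
    {"offset":[0,0,-10],"spin":0,"jaw":50},
    {"offset":[0,0,-15],"spin":0,"jaw":50},
    {"offset":[0,0,-15],"spin":0,"jaw":50},
    {"offset":[0,0,-15],"spin":0,"jaw":50},
    {"offset":[0,0,-5],"spin":0,"jaw":50},
    {"offset":[0,0,0],"spin":0,"jaw":50},
    {"offset":[0,0,0],"spin":0,"jaw":50}
  ]
}}

```text
clock: 17.0
eef_pos: [574.8, -265.6, 350.4]
eef_rot: [-3.141, -0.0, 1.687]
wrist_force: [-0.5, -0.0, -1.2]
finger_gap: 55.4
```

```bash
python3 - <<'E'
from h import *
s=manip.read_state();print(s['eef_pos'],s['eef_rot'],s['clock'],s['finger_gap'],s['joints'])
c=cam('scene'); cv2.imwrite('pics/s3.png',cv2.resize(c['color'][60:210,180:380],(800,600)))
W=cloud(c); m=(np.hypot(W[...,0]-575,W[...,1]+266)<30)&(W[...,2]>200)&(W[...,2]<290)&(c['color'].max(2)<70)
print(np.percentile(W[m],[1,50,99],axis=0))
E
```

```text
[ 574.79971522 -265.6361036   350.42604841] [-3.14090474e+00 -4.78641985e-04  1.68656328e+00] 17.0 55.38845979703688 [-4.90734044e-01  4.63233078e-01  1.18824671e+00  1.16815413e-06
  1.49095092e+00 -6.06501260e-01]
[[ 547.30981917 -286.44240505  255.00253602]
 [ 577.38293323 -248.13627498  284.65261037]
 [ 599.88325592 -236.89632158  289.77004362]]
```

View pics/s3.png

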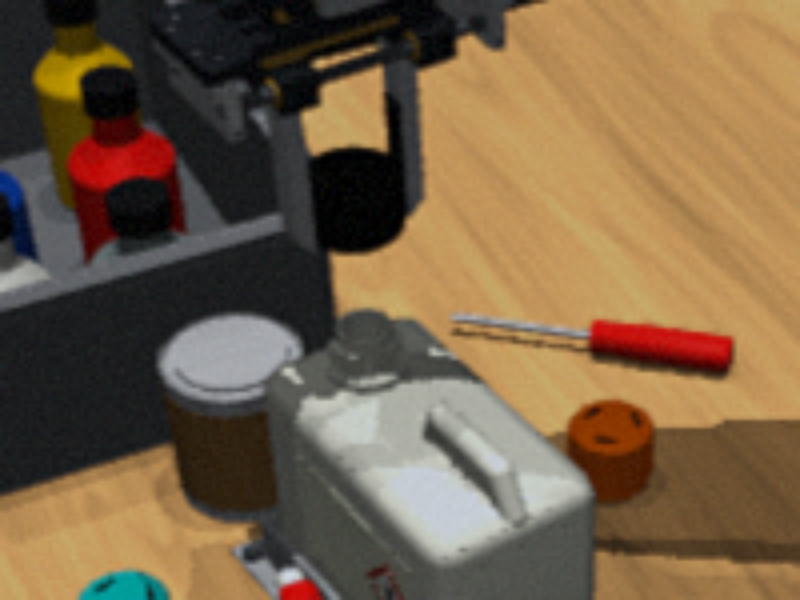

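The cap is held upright and the neck at (365,345) is bare, so I'll go over the tray.

Emit:
{"op": "drive_tool", "data": {
  "rows": [
    {"offset":[15,1.5,0],"spin":0,"jaw":50},
    {"offset":[28,2.8,0],"spin":0,"jaw":50},
    {"offset":[28,2.8,0],"spin":0,"jaw":50},
    {"offset":[28,2.8,0],"spin":0,"jaw":50},
    {"offset":[28,2.8,0],"spin":0,"jaw":50},
    {"offset":[28,2.8,0],"spin":0,"jaw":50},
    {"offset":[28,2.8,0],"spin":0,"jaw":50},
    {"offset":[28,2.8,0],"spin":0,"jaw":50},
    {"offset":[28,2.8,0],"spin":0,"jaw":50},
    {"offset":[28,2.8,0],"spin":0,"jaw":50},
    {"offset":[28,2.8,0],"spin":0,"jaw":50},
    {"offset":[28,2.8,0],"spin":0,"jaw":50},
    {"offset":[28,2.8,0],"spin":0,"jaw":50},
    {"offset":[28,2.8,0],"spin":0,"jaw":50},
    {"offset":[28,2.8,0],"spin":0,"jaw":50},
    {"offset":[28,2.8,0],"spin":0,"jaw":50},
    {"offset":[11,1.1,0],"spin":0,"jaw":50},
    {"offset":[0,0,0],"spin":0,"jaw":50},
    {"offset":[0,0,0],"spin":0,"jaw":50}
  ]
}}

```text
clock: 18.95
eef_pos: [567.5, 182.0, 350.9]
eef_rot: [-3.141, 0.0, 1.687]
wrist_force: [-0.4, -1.2, -1.1]
finger_gap: 55.8
```

Emit:
{"op": "drive_tool", "data": {
  "rows": [
    {"offset":[0,0,15],"spin":0,"jaw":50},
    {"offset":[0,0,25],"spin":0,"jaw":50},
    {"offset":[0,0,25],"spin":0,"jaw":50},
    {"offset":[0,0,25],"spin":0,"jaw":50},
    {"offset":[0,0,25],"spin":0,"jaw":50},
    {"offset":[0,0,25],"spin":0,"jaw":50},
    {"offset":[0,0,25],"spin":0,"jaw":50},
    {"offset":[0,0,25],"spin":0,"jaw":50},
    {"offset":[0,0,25],"spin":0,"jaw":50},
    {"offset":[0,0,10],"spin":0,"jaw":50},
    {"offset":[0,0,5],"spin":0,"jaw":50},
    {"offset":[0,0,0],"spin":0,"jaw":50},
    {"offset":[0,0,0],"spin":0,"jaw":50}
  ]
}}

```text
clock: 20.25
eef_pos: [568.2, 182.4, 122.2]
eef_rot: [3.14, -0.0, 1.686]
wrist_force: [0.7, 0.2, -0.2]
finger_gap: 55.4
```

```bash
python3 f.py
```

```text
[ 2.0000e-01  2.6000e-01 -9.4000e-01 -3.0000e-02 -1.1000e-01 -2.0000e-02
  5.6802e+02  1.8252e+02  1.2205e+02  1.6900e+00  1.3000e-01] 55.52624524097035 20.45
```

Emit:
{"op": "drive_tool", "data": {
  "rows": [
    {"offset":[0,0,3],"spin":0,"jaw":50},
    {"offset":[0,0,3],"spin":0,"jaw":50},
    {"offset":[0,0,3],"spin":0,"jaw":50},
    {"offset":[0,0,0],"spin":0,"jaw":50},
    {"offset":[0,0,0],"spin":0,"jaw":50}
  ]
}}

```text
clock: 20.95
eef_pos: [567.7, 182.5, 111.9]
eef_rot: [-3.141, 0.0, 1.687]
wrist_force: [0.8, -0.9, -0.9]
finger_gap: 55.7
```

```bash
python3 f.py
```

```text
[ 2.5000e-01 -3.8000e-01 -8.1000e-01 -1.0000e-02 -6.0000e-02 -2.0000e-02
  5.6771e+02  1.8249e+02  1.1211e+02  1.6900e+00  1.3000e-01] 55.04445318110885 21.15
```

Emit:
{"op": "drive_tool", "data": {
  "rows": [
    {"offset":[0,0,1],"spin":0,"jaw":50},
    {"offset":[0,0,1],"spin":0,"jaw":50},
    {"offset":[0,0,1],"spin":0,"jaw":50},
    {"offset":[0,0,1],"spin":0,"jaw":50},
    {"offset":[0,0,0],"spin":0,"jaw":50}
  ]
}}

```text
clock: 21.65
eef_pos: [567.6, 182.5, 107.9]
eef_rot: [-3.141, 0.0, 1.687]
wrist_force: [-0.1, 1.0, -1.1]
finger_gap: 55.6
```

```bash
python3 f.py
```

```text
[ 5.5000e-01  1.6000e-01 -1.1800e+00 -3.0000e-02 -8.0000e-02 -2.0000e-02
  5.6769e+02  1.8248e+02  1.0804e+02  1.6900e+00  1.3000e-01] 55.180038683709554 21.85
```

Not touching yet, so I'll lower further in small steps. I expect contact around 101.5.

Emit:
{"op": "drive_tool", "data": {
  "rows": [
    {"offset":[0,0,1],"spin":0,"jaw":50},
    {"offset":[0,0,1],"spin":0,"jaw":50},
    {"offset":[0,0,1],"spin":0,"jaw":50},
    {"offset":[0,0,1],"spin":0,"jaw":50},
    {"offset":[0,0,1],"spin":0,"jaw":50},
    {"offset":[0,0,0],"spin":0,"jaw":50}
  ]
}}

```text
clock: 22.45
eef_pos: [567.6, 182.5, 102.9]
eef_rot: [-3.141, 0.0, 1.687]
wrist_force: [-0.5, -0.1, -0.7]
finger_gap: 55.8
```

```bash
python3 f.py
```

```text
[ 5.0000e-02  6.0000e-02 -9.1000e-01 -4.0000e-02 -8.0000e-02 -0.0000e+00
  5.6768e+02  1.8248e+02  1.0305e+02  1.6900e+00  1.3000e-01] 55.51721962909826 22.65
```

Emit:
{"op": "drive_tool", "data": {
  "rows": [
    {"offset":[0,0,0.5],"spin":0,"jaw":50},
    {"offset":[0,0,0.5],"spin":0,"jaw":50},
    {"offset":[0,0,0.5],"spin":0,"jaw":50},
    {"offset":[0,0,0],"spin":0,"jaw":50}
  ]
}}

```text
clock: 23.05
eef_pos: [567.7, 182.5, 101.5]
eef_rot: [-3.142, 0.0, 1.687]
wrist_force: [0.6, 0.5, -1.9]
finger_gap: 55.5
```

```bash
python3 f.py
```

```text
[-2.6000e-01 -1.1000e-01 -5.0000e-01 -5.0000e-02 -5.0000e-02 -2.0000e-02
  5.6767e+02  1.8247e+02  1.0152e+02  1.6900e+00  1.3000e-01] 55.57154598681027 23.25
```

Emit:
{"op": "drive_tool", "data": {
  "rows": [
    {"offset":[0,0,0.4],"spin":0,"jaw":50},
    {"offset":[0,0,0],"spin":0,"jaw":50},
    {"offset":[0,0,0],"spin":0,"jaw":56},
    {"offset":[0,0,0],"spin":0,"jaw":57},
    {"offset":[0,0,0],"spin":0,"jaw":59},
    {"offset":[0,0,0],"spin":0,"jaw":64},
    {"offset":[0,0,0],"spin":0,"jaw":70},
    {"offset":[0,0,0],"spin":0,"jaw":76},
    {"offset":[0,0,0],"spin":0,"jaw":76}
  ]
}}

```text
clock: 24.15
eef_pos: [567.7, 182.5, 101.1]
eef_rot: [-3.142, -0.0, 1.686]
wrist_force: [-0.2, 0.6, -0.4]
finger_gap: 75.7
```

Emit:
{"op": "drive_tool", "data": {
  "rows": [
    {"offset":[0,0,-3],"spin":0,"jaw":76},
    {"offset":[0,0,-6],"spin":0,"jaw":76},
    {"offset":[0,0,-10],"spin":0,"jaw":76},
    {"offset":[0,0,-20],"spin":0,"jaw":76},
    {"offset":[0,0,-30],"spin":0,"jaw":76},
    {"offset":[0,0,-30],"spin":0,"jaw":76},
    {"offset":[0,0,-30],"spin":0,"jaw":76},
    {"offset":[-30,0,-30],"spin":0,"jaw":76},
    {"offset":[-30,0,-30],"spin":0,"jaw":76},
    {"offset":[-30,0,-10],"spin":0,"jaw":76},
    {"offset":[-30,0,0],"spin":0,"jaw":76},
    {"offset":[0,0,0],"spin":0,"jaw":76},
    {"offset":[0,0,0],"spin":0,"jaw":76}
  ]
}}

```text
clock: 25.45
eef_pos: [581.4, 63.1, 300.8]
eef_rot: [3.141, -0.0, 1.685]
wrist_force: [-0.1, 1.0, -0.7]
finger_gap: 76.1
```

```bash
python3 - <<'E'
from h import *
o=[]
for n in['scene','top']:
    c=cam(n); C=c['color'];W=cloud(c)
    o.append(cv2.resize(C[130:430,190:450] if n=='scene' else C[150:330,140:480],(400,400)))
    m=(np.hypot(W[...,0]-567,W[...,1]-183)<45)&(W[...,2]>30)&(W[...,2]<90); P=W[m]
    print(n,len(P),np.percentile(P,[2,50,98],axis=0).round(1),cv2.minEnclosingCircle(P[:,:2].astype(np.float32)))
    t=P[P[:,2]>np.percentile(P[:,2],98)-6]; A=np.c_[t[:,:2]-[567,183],np.ones(len(t))]; print('plane',np.linalg.lstsq(A,t[:,2],rcond=None)[0])
cv2.imwrite('pics/end.png',np.hstack(o)); s=manip.read_state(); print(s['clock'],s['wrist_force'],s['eef_pos'])
E
```

```text
scene 566 [[541.9 158.   31.2]
 [567.7 185.2  38.7]
 [591.9 209.1  42.6]] ((566.2102661132812, 183.0680694580078), 30.084747314453125)
plane [ 7.15368822e-03 -8.75841932e-03  3.93670516e+01]
top 168 [[542.6 188.2  32.7]
 [566.5 196.6  38.3]
 [590.3 209.9  43.4]] ((566.772216796875, 190.8573455810547), 26.437410354614258)
plane [ 8.41722150e-03 -2.18206815e-02  4.01482666e+01]
25.55 [ 0.81813146  0.18755225 -0.1016118 ] [581.35899613  64.12220087 300.36455742]
```

View pics/end.png

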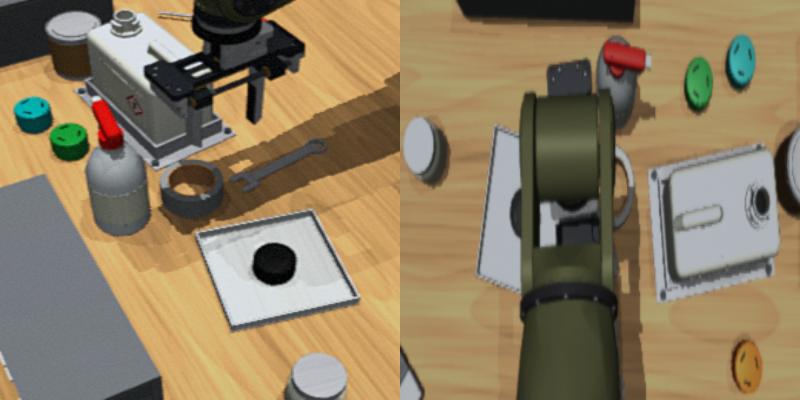

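The cap lies flat, right way up, at the middle of the tray (275,262 left picture). The bystanders look unmoved and the gripper is clear, so I'll hand the job in.

```bash
python3 -c "
from cell import manip
print(manip.sign_off())"
```

```text
the job is handed in; nothing more can be done
None
```

The black cap is off the canister and lying right way up in the middle of the tray. I handed the job in at about 25.6 s of the 58 s allowed; the hand-in gave no verdict.

- **Opening:** I centred the grip by feel, pressed to about 12 N and turned the cap 70° anticlockwise with almost no twisting resistance. It then lifted straight off. The highest press reading was 13.1 N and side loads stayed around 5 N or less, against the 22 N limit. These are readings between moves, so a brief peak in between would not show.
- **Placing:** I felt no clear contact with the tray floor while lowering. I let go at the calculated height, so the cap may have dropped up to about 1 mm.
- **Last checks:**
  - The scene camera put the cap at about (566, 183) mm, against the tray centre at (567, 183).
  - Its top is at about 39.5 mm, which fits the cap resting on the tray floor with its outer shell slid down. The tilt is about 0.01 rad.
  - The top camera's circle fit was about 8 mm off in y because the arm hid part of the cap, so I relied on the scene camera.
  - The bystanders looked unmoved in the picture. I did not measure their positions again.

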